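# Slide the glue stick into its stall

## Task

Put the glue stick away by pushing it: with the fingertips low on its barrel, slide it across the table, standing upright all the way, into the green stall until it is home against the stall's back. Push gently, never pinch or lift it or let it tip, leave the candle jar and the stamp in the wooden stall where they are, and finish clear of everything.

Things in the scene. Friction and masses are not known exactly. Their poses are not given: they have to be found in the camera images.
- glue_stick: grey-green glue stick, a loose upright cylinder 27 mm in diameter and 87 mm tall, 25 to 50 g; origin at the centre of its underside, z up along the barrel. Pushed below about 15 mm above the table it slides; pushed high on the barrel it tips over
- green_stall: sage-green painted U-shaped stall fixed on the table, 32 mm high, 56 mm wide outside, 40 mm wide inside, two 8 mm side walls and a back, no floor. Origin on the table at the point where the centre of the parked glue stick belongs; x points into the stall (its open side faces -x), the back's inner face is at x = +14.5 mm (so a stick touching it stands at x = +1 mm) and the side walls' front ends at x = -10.5 mm; y across, z up
- wood_stall: the same stall in bare light wood, fixed on the table, same size, origin and axes; a small stamp is parked in it. Not the one to use
- block_stamp: small loose wooden block stamp, 34 x 34 x 24 mm, parked in the wooden stall; origin at the centre of its underside. Leave alone
- candle_jar: loose black-lidded candle jar, 60 mm in diameter, 66 mm high; origin at the centre of its underside. Leave alone
Not all that is in view belongs to the job. There is more than one size of the glue_stick; the one meant has the size given above.

How it is judged:
By the outcome, as a careful person would: the job done as asked, in the order asked, and still so for the second after the job is handed in, with the robot touching nothing.
It also fails if it takes over 48 s, if anything falls off the work surface, if the arm or the gripper's body presses on something with over 40 N, if the wrist force passes 120 N, or if a joint passes its speed limit or range.

## Robot

A 6-joint arm with a two-finger parallel gripper is mounted at the origin on the work surface; the furniture and walls round the work are solid. World frame = base frame: x ahead of the robot, y to its left, z up, the work surface at z = 0. Lengths are in m, angles in degrees, forces in N, time in s.
With the tool pointing down it reaches from about 0.3 to 0.75 m from the base axis. Payload 8.5 kg.
Tool frame: the origin (TCP) lies midway between the tips of the shut fingers; the grasp point (between the pads) lies 19 mm behind it (env.tcp_to_grasp is the z of the grasp point in the tool frame, in m); z points along the fingers, y is the line along which they close (so a half turn about z gives the same grasp; the last joint's range is limited). The gripper opens to 85 mm and grips with 20 to 120 N. Pads are 22 mm wide; open, the fingers measure 114 mm over their backs; the gripper's body (76 mm by 85 mm) begins 54 mm behind the grasp point. The pads swing forward as they close: fully open they stand 13 mm farther back than shut.
Start: joints at [-86.19, 21.807, 74.336, -0, 83.858, -12.336], TCP at [0.153, -0.528, 0.231] pointing down, gripper open.
Joint ranges: [-178.18, 178.18], [-50.72, 133.34], [12.68, 142.11], [-81.47, 261.47], [9.98, 163.14], [-165.26, 165.26]. Speed limits (degrees/s): [136.94, 136.94, 180, 180, 180, 180].

## Interface

Orientations are given as a 3x3 rotation matrix whose columns are the frame's x, y, z axes.
In Python, from rig import env, imaging, job, models gives the robot as it stands. The module is installed in compiled form; this text tells all that it offers.
- The arm moves only by the tool jog_arm, never from a script. Its argument "plan" is text: rows parted by semicolons, each of 7 numbers parted by spaces: the turn, a rotation vector about the tool's x, y, z in degrees, then the shift along the tool's x, y, z in cm, then the closure in counts, from 0 (fully open) to 255 (shut). In form: rx ry rz x y z claw; .... A call has 1 to 10 rows; each row shifts and turns the commanded pose from where the row before left it, along the tool's axes as they then stand; what a row does not reach is not made up. A row lasts 1/12 s, in which the tool goes at most 41.7 mm and 7.16 degrees, less where a joint would pass 70% of its speed; a pose out of reach is approached as far as the arm can. A call with a gripper value outside its range is refused whole. The fingers move at their own pace and stop on an object; "grip_force" is the grip in N (left out, the last holds). Time passes only in rows, so rows that do not move let the fingers close. It gives the time, the measured TCP pose, the force, the opening and the grip force at its end, in the units of the state.
- env.observe(): the state, without advancing time (a new reading comes with each control period).
- imaging.get_image(name): name is "scene" or "top" or "wrist"; returns a dict with "pixels" (420x560x3 uint8, red, green, blue), "depth" (420x560 float32, m along the optical axis (not along the pixel's ray), 0 where there is no reading), "fov_y" (degrees; the focal length in pixels is half the picture's height over the tangent of half this angle, whatever the lens; pixels are square), "cx", "cy" (the principal point, pixels), "distortion" ([k1, k2, p1, p2, k3] as OpenCV has them; the pictures are not rectified), "world_from_camera" (4x4, takes a point from camera to world coordinates). Camera axes: x right, y down, z forward; pixel columns grow to the right and rows downward; lengths in m; the calibration is good to about 2 mm. A picture is of the moment at which its call begins.
- job.close_job(): hands the job in; it is judged then, once.
Trained networks look in the newest picture that a camera, given by its name, has taken for a name from the list of things; names that differ only in an ending like _2 or _b are one class to them, and where a whole thing is asked for, a point or a joint stands for the part that bears it (a point fixed in the world has none). Each returns a list of dicts, best first, with "confidence" (0 to 1); they miss things now and then, are a little off and sometimes report something else, mostly with a low value. They report only what shows in the picture. A call takes as long as a camera call. They do not tell look-alikes from the thing itself.
- models.outline_of(camera, query): "region" (420x560 bool, what is visible of it) and "bbox" ([centre column, centre row, width, height] in pixels, round what is visible of it).
- models.tip_of(camera, query): "at" ([column, row] in pixels: a listed point, or the origin of a listed thing).
The state is a dict: "time_s": time; "q": joint angles; "qvel": joint speeds; "joint_efforts": joint torques, N m; "position": TCP position; "tool_rot": TCP orientation; "ft_force": force on the tool from outside, world axes, zero at the start; "wrist_torque": the same for the moment, N m; "grip_width": finger opening in m; "gripper_force": force on a finger pad.
Only numpy, scipy, OpenCV 4.12 (cv2) and the standard library are available. Lean on these libraries where they do the work, as an engineer would, in place of code of your own. Each camera call takes 0.05 s, during which the arm holds its last target. There are 200 camera calls.

## Working session

There is one attempt and no reset: what is moved stays moved. The work goes in short steps, Python scripts to look and compute and a tool call to move; the robot and the scene stay as the last step left them, time stands still between calls to the robot, and variables do not carry over. Pictures are saved under pics/ and viewed, at most 10 in all, crops included, and the job is handed in when it is done.

Besides the shell and the picture viewer there is one more tool, called after ">>>" by a JSON object that holds its "method" and its "body". jog_arm: Moves the arm, as the interface text tells. Its arguments: {"type":"object","properties":{"plan":{"type":"string"},"grip_force":{"type":"number"}},"required":["plan"]}

```bash
mkdir -p pics; cat > h.py <<'E'
import numpy as np, cv2
from rig import env, imaging, job, models
def K(im):
    f=210/np.tan(np.radians(im["fov_y"])/2)
    return np.array([[f,0,im["cx"]],[0,f,im["cy"]],[0,0,1.]])
def rays(im,px):
    px=np.asarray(px,float).reshape(-1,1,2)
    n=cv2.undistortPoints(px,K(im),np.array(im["distortion"])).reshape(-1,2)
    T=im["world_from_camera"]; d=np.c_[n,np.ones(len(n))]
    return T[:3,3], d@T[:3,:3].T
def at_z(im,px,z):
    o,d=rays(im,px); return o+d*((z-o[2])/d[:,2])[:,None]
def cloud(im):
    v,u=np.mgrid[0:420,0:560]; o,d=rays(im,np.c_[u.ravel(),v.ravel()])
    return (o+d*im["depth"].reshape(-1,1)).reshape(420,560,3)
def save(im,n): cv2.imwrite("pics/"+n,im["pixels"][:,:,::-1])
E
cat > a.py <<'E'
from h import *
out=[]
for c in("top","scene"):
    im=imaging.get_image(c); out.append(im["pixels"]); P=cloud(im)
    for q in("glue_stick","green_stall","wood_stall","block_stamp","candle_jar"):
        for r in models.outline_of(c,q)[:4]:
            m=r["region"]&(im["depth"]>0); p=P[m]
            print(c,q,round(r["confidence"],2),np.round(r["bbox"]),np.round(np.percentile(p,[2,50,98],axis=0),3).tolist() if len(p) else 0)
    np.savez(c+".npz",**im)
cv2.imwrite("pics/a1.png",out[0][:,:,::-1]);cv2.imwrite("pics/a2.png",out[1][:,:,::-1])
s=env.observe();print(s["position"],s["tool_rot"],s["time_s"])
E
python3 a.py
```

```text
top glue_stick 0.94 [336. 174.  28.  30.] [[0.572, -0.068, 0.007], [0.584, -0.049, 0.113], [0.605, -0.036, 0.116]]
top glue_stick 0.61 [313. 277.  25.  18.] [[0.376, -0.016, 0.014], [0.392, 0.002, 0.114], [0.408, 0.017, 0.117]]
top green_stall 0.64 [174. 231.  24.  28.] [[0.461, 0.262, -0.001], [0.488, 0.288, 0.03], [0.516, 0.309, 0.034]]
top wood_stall 0.89 [173. 280.  29.  29.] [[0.363, 0.26, 0.009], [0.387, 0.288, 0.03], [0.417, 0.3, 0.034]]
top block_stamp 0.67 [182. 279.  18.  20.] [[0.376, 0.25, 0.009], [0.39, 0.264, 0.023], [0.408, 0.282, 0.026]]
top candle_jar 0.71 [379. 162.  39.  35.] [[0.59, -0.169, 0.013], [0.615, -0.138, 0.065], [0.644, -0.114, 0.068]]
scene glue_stick 0.89 [341. 229.  28.  61.] [[0.281, -0.086, 0.001], [0.384, 0.013, 0.1], [0.509, 0.075, 0.161]]
scene glue_stick 0.79 [310. 171.  17.  56.] [[0.57, -0.133, 0.001], [0.576, -0.045, 0.071], [0.68, -0.035, 0.116]]
scene glue_stick 0.72 [319. 214.  18.  45.] [[0.454, -0.043, 0.002], [0.459, 0.006, 0.052], [0.558, 0.014, 0.088]]
scene green_stall 0.62 [170. 265.  30.  35.] [[0.459, 0.264, 0.001], [0.47, 0.285, 0.024], [0.514, 0.304, 0.034]]
scene wood_stall 0.77 [188. 304.  36.  46.] [[0.36, 0.264, 0.003], [0.369, 0.289, 0.028], [0.414, 0.304, 0.034]]
scene block_stamp 0.66 [194. 297.  26.  22.] [[0.374, 0.252, 0.003], [0.388, 0.267, 0.024], [0.408, 0.287, 0.027]]
scene candle_jar 0.73 [338. 165.  30.  36.] [[0.588, -0.168, 0.003], [0.601, -0.133, 0.048], [0.642, -0.114, 0.068]]
[ 0.1529371  -0.52827599  0.23131357] [[ 9.60557588e-01  2.78081141e-01 -6.87240178e-06]
 [ 2.78081140e-01 -9.60557584e-01  8.23944705e-05]
 [ 1.63110107e-05 -8.10557191e-05 -9.99999997e-01]] 0.6
```

View pics/a1.png

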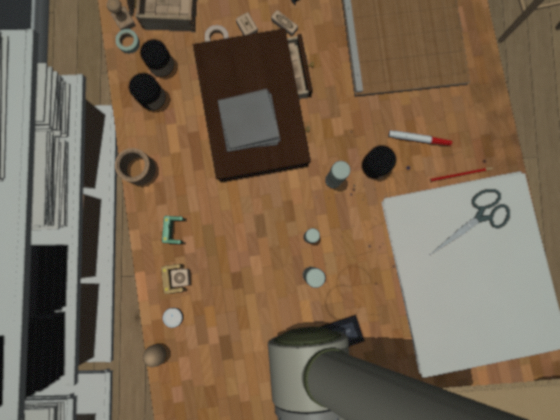

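View pics/a2.png

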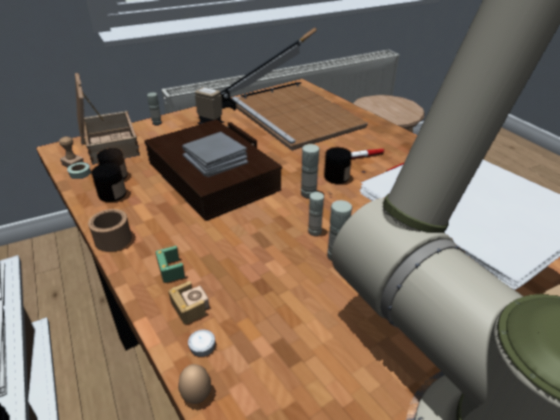

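Top view: three grey-green sticks, at (336,174), (313,277) and (313,236). The first two measure about 116 mm tall. The one at (313,236), scene (319,214), measures 88 mm, so it is the one meant. The green stall is at (174,231), opening right (-y); the wooden stall with the stamp is at (175,279) and the jar at (379,162). Next come precise poses and a confirming crop.

```bash
cat > b.py <<'E'
from h import *
T={c:dict(np.load(c+".npz")) for c in("top","scene")}
P={c:cloud(T[c]) for c in T}
def box(c,x0,x1,y0,y1,z0,z1):
    p=P[c]; m=(T[c]["depth"]>0)&(p[...,0]>x0)&(p[...,0]<x1)&(p[...,1]>y0)&(p[...,1]<y1)&(p[...,2]>z0)&(p[...,2]<z1)
    return p[m]
for c in T:
    for n,b in dict(small=(.43,.5,-.03,.04,.078,.2),near=(.36,.42,-.04,.04,.105,.13),far=(.55,.62,-.09,-.01,.105,.13)).items():
        p=box(c,*b)
        if len(p):
            (x,y),r=cv2.minEnclosingCircle(p[:,:2].astype(np.float32)); print(c,n,len(p),np.round([x,y,r,np.median(p[:,2])],4))
    for n,b in dict(green=(.44,.54,.24,.33,.027,.04),wood=(.34,.44,.24,.33,.028,.04)).items():
        p=box(c,*b); print(c,n,len(p),np.round(np.median(p[:,2]),4),cv2.minAreaRect(p[:,:2].astype(np.float32)*1000))
    p=box(c,.42,.54,.03,.25,.006,.3); print(c,"lane",len(p))
a=T["top"]["pixels"][205:305,150:350]; b=T["scene"]["pixels"][140:290,260:400]
im=np.zeros((600,800,3),np.uint8); im[:250,:500]=cv2.resize(a,(500,250),interpolation=3); b=cv2.resize(b,(320,343),interpolation=3); im[255:598,:320]=b
g=T["top"]["pixels"][210:300,155:205]; im[255:597,420:610]=cv2.resize(g,(190,342),interpolation=3)
cv2.imwrite("pics/b.png",im[:,:,::-1])
E
python3 b.py
```

```text
top small 159 [4.698e-01 1.000e-04 1.370e-02 8.640e-02]
top near 303 [ 0.3907 -0.0009  0.0178  0.1143]
top far 294 [ 0.5895 -0.0536  0.018   0.114 ]
top green 278 0.031 ((488.58770751953125, 281.1794738769531), (38.742881774902344, 55.631771087646484), 86.17120361328125)
top wood 274 0.0309 ((389.48553466796875, 281.322021484375), (55.43560791015625, 37.93617248535156), 6.77673864364624)
top lane 0
scene small 149 [0.4681 0.0014 0.0145 0.0866]
scene near 296 [0.3883 0.0009 0.0185 0.1149]
scene far 186 [ 0.5881 -0.0529  0.0191  0.1147]
scene green 332 0.032 ((488.0364990234375, 283.8658447265625), (37.98374938964844, 58.831817626953125), 86.06591033935547)
scene wood 408 0.032 ((388.2276306152344, 283.45654296875), (57.62820053100586, 38.26565170288086), 7.539440155029297)
scene lane 0
```

View pics/b.png

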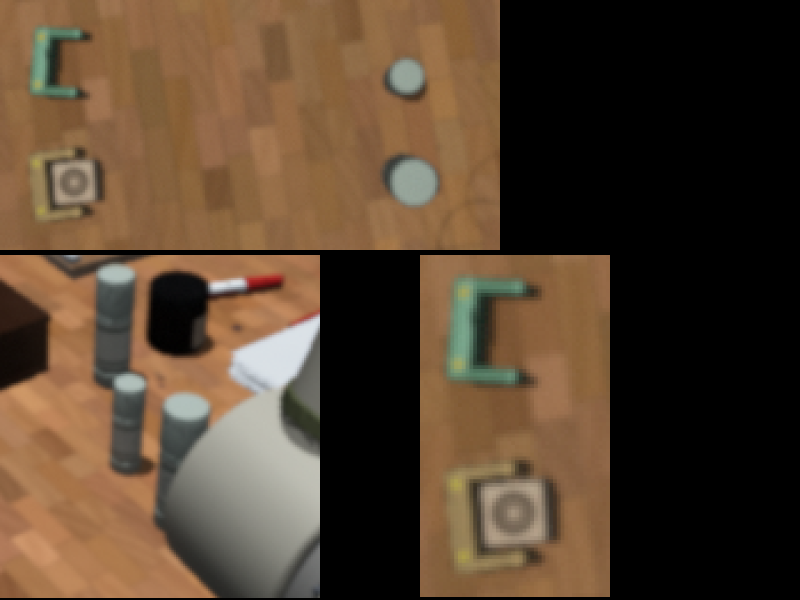

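The crop confirms it. The small 27 mm stick (crop (407,78)) is thinner and shorter than its two neighbours, and it stands at about (0.469, 0.001). The green stall's axis points at about 86°, with its origin near (0.488, 0.274), which lies on a straight push line from the stick.

I'll push with the tool leaned about 25°, fingertips leading, so the gripper body clears the 87 mm barrel. The fingers will be about 10 mm apart as a cradle. Moving now.

>>> {"method": "jog_arm", "body": {"plan": "0 0 0 3.0 -2.5 0 225;0 0 0 3.0 -2.5 0 225;0 0 0 3.0 -2.5 0 225;0 0 0 3.0 -2.5 0 225;0 0 0 3.0 -2.5 0 225;0 0 0 3.0 -2.5 0 225;0 0 0 3.0 -2.5 0 225;0 0 0 3.0 -2.5 0 225;0 0 0 3.0 -2.5 0 225;0 0 0 3.0 -2.5 0 225", "grip_force": 20}}

```text
time_s: 1.43
position: [0.3723, -0.203, 0.2316]
tool_rot: [[0.961, 0.278, 0.001], [0.278, -0.961, -0.001], [0.0, 0.001, -1.0]]
ft_force: [0.3, -0.8, 0.7]
grip_width: 0.01
gripper_force: 0.0
```

>>> {"method": "jog_arm", "body": {"plan": "0 0 -7 3.0 -2.5 0 225;0 0 -7 0 0 0 225;0 0 -7 0 0 0 225;0 0 -7 0 0 0 225;0 0 -7 0 0 0 225;0 0 -7 0 0 0 225;0 0 -7 0 0 0 225;0 0 -7 0 0 0 225;0 0 -7 0 0 0 225;0 0 -7 0 0 0 225"}}

```text
time_s: 2.27
position: [0.3935, -0.1724, 0.2314]
tool_rot: [[0.061, 0.998, 0.0], [0.998, -0.061, -0.0], [-0.0, 0.0, -1.0]]
ft_force: [0.8, -0.2, -1.1]
grip_width: 0.0098
gripper_force: 0.0
```

>>> {"method": "jog_arm", "body": {"plan": "0 6.25 0 0 0 0 225;0 6.25 0 0 0 0 225;0 6.25 0 0 0 0 225;0 6.25 0 0 0 0 225;0 0 0 0 0 0 225;0 0 0 0 0 0 225"}}

```text
time_s: 2.77
position: [0.3933, -0.1732, 0.2308]
tool_rot: [[0.063, 0.998, 0.028], [0.905, -0.069, 0.421], [0.422, -0.001, -0.907]]
ft_force: [0.5, 0.7, -0.1]
grip_width: 0.0098
gripper_force: 0.0
```

>>> {"method": "jog_arm", "body": {"plan": "0 0 0 2.1 1.6 1.8 225;0 0 0 2.1 1.6 1.8 225;0 0 0 2.1 1.6 1.8 225;0 0 0 2.1 1.6 1.8 225;0 0 0 0 0 0 225;0 0 0 0 0 0 225"}}

```text
time_s: 3.27
position: [0.4645, -0.0685, 0.2018]
tool_rot: [[0.057, 0.998, 0.027], [0.905, -0.063, 0.42], [0.421, 0.0, -0.907]]
ft_force: [-0.1, -0.9, 1.0]
grip_width: 0.0102
gripper_force: 0.0
```

```bash
cat > c.py <<'E'
from h import *
import sys
im=imaging.get_image("wrist"); save(im,sys.argv[1]); P=cloud(im); ok=im["depth"]>0
def box(x0,x1,y0,y1,z0,z1):
    p=P; return p[ok&(p[...,0]>x0)&(p[...,0]<x1)&(p[...,1]>y0)&(p[...,1]<y1)&(p[...,2]>z0)&(p[...,2]<z1)]
p=box(.43,.52,-.03,.3,.08,.095)
if len(p): print("stick",len(p),cv2.minEnclosingCircle(p[:,:2].astype(np.float32)),np.median(p[:,2]))
p=box(.44,.54,.24,.33,.027,.04)
if len(p)>5: print("green",len(p),np.median(p[:,2]),cv2.minAreaRect(p[:,:2].astype(np.float32)*1000))
for q in("glue_stick","green_stall"):
    for r in models.outline_of("wrist",q)[:3]: print(q,round(r["confidence"],2),np.round(r["bbox"]))
s=env.observe();print(s["position"],s["tool_rot"],s["time_s"],s["q"])
E
python3 c.py c1.png
```

```text
stick 778 ((0.4692648649215698, 0.0008400404476560652), 0.013758591376245022) 0.08543669057601003
glue_stick 0.91 [190. 193.  71.  57.]
glue_stick 0.89 [279. 189.  32.  42.]
glue_stick 0.71 [422. 238.  84.  51.]
[ 0.46430309 -0.07068032  0.20205559] [[ 0.06068262  0.99772715  0.02929439]
 [ 0.90498146 -0.06737583  0.4200822 ]
 [ 0.42110115  0.00101919 -0.90701311]] 3.4167 [-35.24288252  18.71188145  88.68985125  21.14333557  86.40066226
 -35.31699914]
```

View pics/c1.png

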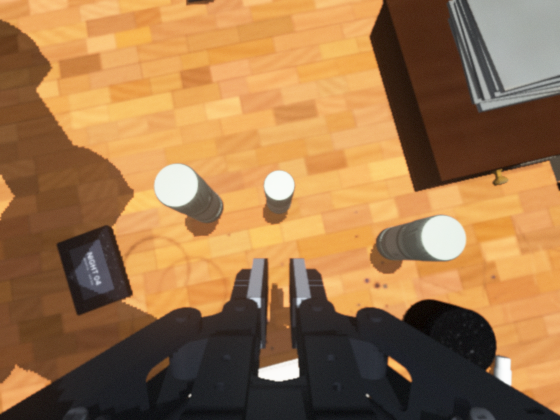

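The wrist view shows the target stick at (279,189), straight ahead of the fingertips (~(277,265)), with the bigger sticks at (190,193) and (422,238) well to the sides. Lowering.

>>> {"method": "jog_arm", "body": {"plan": "0 0 0 -1.5 0 3.25 225;0 0 0 -1.5 0 3.25 225;0 0 0 -1.5 0 3.25 225;0 0 0 -1.5 0 3.25 225;0 0 0 -1.5 0 3.25 225;0 0 0 0 0 0 225;0 0 0 -0.2 0 0.4 225;0 0 0 -0.2 0 0.4 225;0 0 0 0 0 0 225;0 0 0 0 0 0 225"}}

```text
time_s: 4.25
position: [0.4651, -0.0704, 0.015]
tool_rot: [[0.06, 0.998, 0.031], [0.905, -0.067, 0.42], [0.421, 0.003, -0.907]]
ft_force: [-0.2, 0.6, 0.4]
grip_width: 0.0102
gripper_force: 0.0
```

>>> {"method": "jog_arm", "body": {"plan": "0 0 0 -0.15 0 0.32 225;0 0 0 -0.15 0 0.32 225;0 0 0 0.73 0 0.34 225;0 0 0 0.73 0 0.34 225;0 0 0 0.73 0 0.34 225;0 0 0 0.73 0 0.34 225;0 0 0 0.365 0 0.17 225;0 0 0 0.365 0 0.17 225;0 0 0 0 0 0 225;0 0 0 0 0 0 225"}}

```text
time_s: 5.08
position: [0.4673, -0.0296, 0.0066]
tool_rot: [[0.061, 0.998, 0.028], [0.904, -0.067, 0.422], [0.423, 0.0, -0.906]]
ft_force: [0.4, -1.3, -0.2]
grip_width: 0.0099
gripper_force: 0.0
```

```bash
python3 c.py c2.png
```

```text
stick 8495 ((0.4690764844417572, 0.0011973986402153969), 0.013733060099184513) 0.08550393977458083
glue_stick 0.95 [280. 178. 109. 121.]
glue_stick 0.87 [529. 311.  62.  86.]
glue_stick 0.68 [ 79. 198. 158. 131.]
[ 0.46730036 -0.03004371  0.00659912] [[ 6.12096699e-02  9.97712320e-01  2.86967240e-02]
 [ 9.04290609e-01 -6.76025416e-02  4.21531008e-01]
 [ 4.22506651e-01  1.48404164e-04 -9.06359811e-01]] 5.2333 [-30.9288099   35.02430861 103.0967142   26.7073339   56.86329118
 -44.77678997]
```

View pics/c2.png

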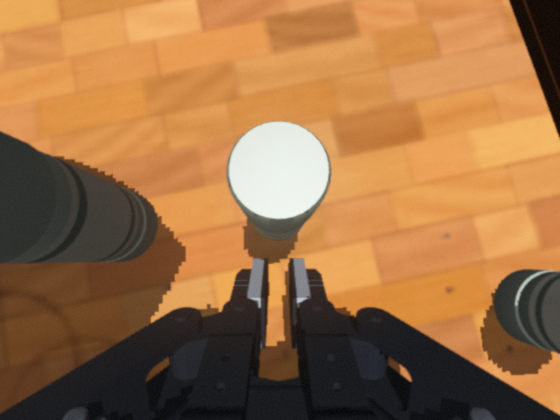

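The stick (top at (279,170)) is centred ahead of the cradle at (277,265), with about 8 mm still to go. Pushing gently.

>>> {"method": "jog_arm", "body": {"plan": "0 0 0 0.27 0 0.126 225;0 0 0 0.27 0 0.126 225;0 0 0 0.27 0 0.126 225;0 0 0 0.27 0 0.126 225;0 0 0 0.27 0 0.126 225;0 0 0 0.27 0 0.126 225;0 0 0 0.27 0 0.126 225;0 0 0 0.27 0 0.126 225;0 0 0 0.27 0 0.126 225;0 0 0 0 0 0 225"}}

```text
time_s: 6.07
position: [0.4689, -0.0024, 0.0066]
tool_rot: [[0.061, 0.998, 0.028], [0.904, -0.067, 0.422], [0.423, -0.0, -0.906]]
ft_force: [-0.8, 0.2, -0.0]
grip_width: 0.0103
gripper_force: 0.0
```

```bash
python3 c.py c3.png
```

```text
stick 18337 ((0.48028817772865295, -0.010080765001475811), 0.044367775321006775) 0.08560318446964348
glue_stick 0.88 [ 79. 299. 157. 132.]
glue_stick 0.85 [530. 370.  60.  91.]
glue_stick 0.84 [278. 207. 109. 105.]
[ 0.46903175 -0.00299992  0.006598  ] [[ 6.08543708e-02  9.97742914e-01  2.83870400e-02]
 [ 9.04260963e-01 -6.71496716e-02  4.21666969e-01]
 [ 4.22621411e-01  9.01403481e-06 -9.06306319e-01]] 6.2167 [-27.90700818  34.73781044 103.95333891  27.93900561  55.45423182
 -42.96142789]
```

```bash
cat > d.py <<'E'
from h import *
import sys
im=imaging.get_image("wrist"); save(im,sys.argv[1]); P=cloud(im); s=env.observe()
for r in models.outline_of("wrist","glue_stick"):
    if abs(r["bbox"][0]-279)>60: continue
    m=r["region"]&(im["depth"]>0); p=P[m]; zt=np.percentile(p[:,2],98); p=p[p[:,2]>.08]
    c,rad=cv2.minEnclosingCircle(p[:,:2].astype(np.float32)); d=np.linalg.lstsq(np.c_[p[:,:2]-p[:,:2].mean(0),np.ones(len(p))],p[:,2],rcond=None)[0]
    print("stick",round(r["confidence"],2),np.round(r["bbox"]),np.round([*c,rad,np.median(p[:,2])],4),"slope",np.round(d[:2],3))
g=P[(im["depth"]>0)&(P[...,0]>.44)&(P[...,0]<.54)&(P[...,1]>.24)&(P[...,1]<.33)&(P[...,2]>.026)&(P[...,2]<.038)]
if len(g)>20: print("green",len(g),cv2.minAreaRect(g[:,:2].astype(np.float32)*1000))
print(np.round(s["position"],4),np.round(s["tool_rot"],3).tolist(),s["time_s"])
E
python3 d.py c4.png
```

```text
stick 0.67 [278. 205. 104. 108.] [0.4703 0.0192 0.0137 0.0855] slope [0.003 0.005]
[ 0.469  -0.0031  0.0066] [[0.061, 0.998, 0.028], [0.904, -0.067, 0.422], [0.423, 0.0, -0.906]] 6.2667
```

View pics/c4.png

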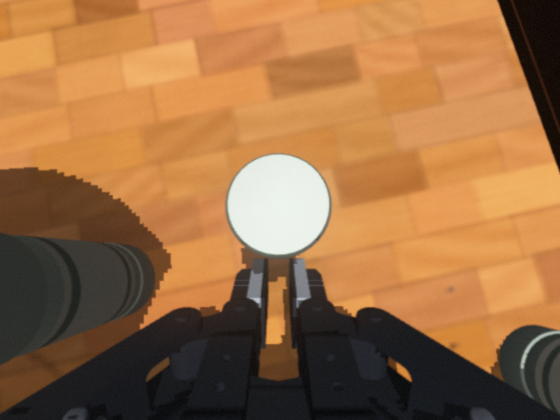

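The stick stands upright (top at (278,205), slope ~0) and is nestled in the cradle, its axis 22.3 mm ahead of the TCP. Continuing.

>>> {"method": "jog_arm", "body": {"plan": "0 0 0 0.3 0 0.14 225;0 0 0 0.365 0 0.17 225;0 0 0 0.365 0 0.17 225;0 0 0 0.365 0 0.17 225;0 0 0 0.365 0 0.17 225;0 0 0 0.365 0 0.17 225;0 0 0 0.365 0 0.17 225;0 0 0 0.365 0 0.17 225;0 0 0 0.365 0 0.17 225;0 0 0 0.365 0 0.17 225"}}

```text
time_s: 7.15
position: [0.4717, 0.0369, 0.0066]
tool_rot: [[0.061, 0.998, 0.028], [0.904, -0.067, 0.422], [0.423, 0.0, -0.906]]
ft_force: [-0.3, -0.9, -0.9]
grip_width: 0.0104
gripper_force: 0.1
```

>>> {"method": "jog_arm", "body": {"plan": "0 0 0 0.365 0 0.17 225;0 0 0 0.365 0 0.17 225;0 0 0 0.365 0 0.17 225;0 0 0 0.365 0 0.17 225;0 0 0 0.365 0 0.17 225;0 0 0 0.365 0 0.17 225;0 0 0 0.365 0 0.17 225;0 0 0 0.365 0 0.17 225;0 0 0 0.365 0 0.17 225;0 0 0 0.365 0 0.17 225"}}

```text
time_s: 7.98
position: [0.4744, 0.0771, 0.0067]
tool_rot: [[0.061, 0.998, 0.028], [0.904, -0.067, 0.422], [0.423, 0.0, -0.906]]
ft_force: [0.5, -0.5, 0.5]
grip_width: 0.0099
gripper_force: 0.1
```

>>> {"method": "jog_arm", "body": {"plan": "0 0 0 0.365 0 0.17 225;0 0 0 0.365 0 0.17 225;0 0 0 0.365 0 0.17 225;0 0 0 0.365 0 0.17 225;0 0 0 0.365 0 0.17 225;0 0 0 0.365 0 0.17 225;0 0 0 0.365 0 0.17 225;0 0 0 0.365 0 0.17 225;0 0 0 0.3 0 0.14 225;0 0 0 0.2 0 0.09 225"}}

```text
time_s: 8.82
position: [0.4769, 0.1147, 0.0067]
tool_rot: [[0.061, 0.998, 0.028], [0.904, -0.067, 0.422], [0.423, -0.0, -0.906]]
ft_force: [0.5, -0.3, -0.3]
grip_width: 0.0102
gripper_force: 0.1
```

```bash
python3 d.py c5.png
```

```text
[0.4768 0.1149 0.0067] [[0.061, 0.998, 0.028], [0.904, -0.067, 0.422], [0.423, -0.0, -0.906]] 8.8667
```

View pics/c5.png

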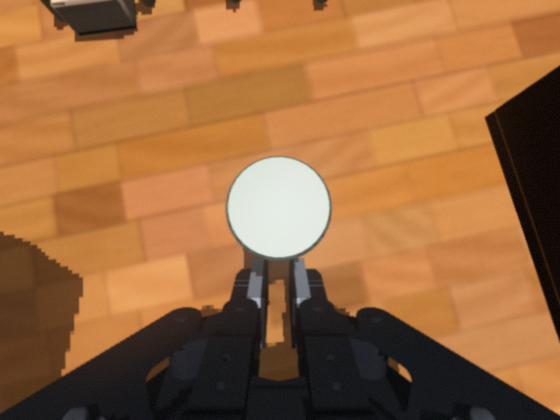

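```bash
cat > e.py <<'E'
from h import *
im=imaging.get_image("wrist"); P=cloud(im); ok=im["depth"]>0
h=im["pixels"].astype(int); 
v,u=np.mgrid[0:420,0:560]
m=ok&(P[...,2]>.08)&(P[...,2]<.095)&(v<270)&(u>200)&(u<360); p=P[m]
if len(p): print("stick",cv2.minEnclosingCircle(p[:,:2].astype(np.float32)),np.median(p[:,2]),len(p))
# green stall by colour, wrist and top
for c in("wrist","top"):
    im=im if c=="wrist" else imaging.get_image("top"); P=cloud(im); a=im["pixels"].astype(int)
    m=(im["depth"]>0)&(P[...,2]>.026)&(P[...,2]<.038)&(P[...,0]>.44)&(P[...,0]<.54)&(P[...,1]>.24)&(P[...,1]<.33)
    g=P[m]; print(c,len(g)); 
    if len(g)<20: continue
    t=np.radians(86.1); ex=np.array([np.cos(t),np.sin(t)]); ey=np.array([-ex[1],ex[0]])
    A=g[:,:2]@ex; B=g[:,:2]@ey; print("along",np.percentile(A,[0,1,99,100]),"across",np.percentile(B,[0,1,99,100]))
    b0=(B.min()+B.max())/2; a0=np.percentile(A,.5)+.0105
    inner=g[np.abs(B-b0)<.012]@np.r_[ex,0]; print("back inner",np.percentile(inner,[1,5]) if len(inner) else 0,"origin(front ends)",a0*ex+b0*ey)
    if len(inner): print("origin(back)",(np.percentile(inner,2)-.0145)*ex+b0*ey)
    f=[g[(B>b0)],g[B<b0]]
    for q in f:
        q=q[:,:2]; A1=q@ex; q=q[A1<a0+.018]; l=cv2.fitLine(q.astype(np.float32),cv2.DIST_HUBER,0,1e-4,1e-4).ravel(); print("wall",np.degrees(np.arctan2(l[1],l[0])),l[2:])
E
python3 e.py
```

```text
stick ((0.4779003858566284, 0.13634654879570007), 0.01375025138258934) 0.08552771693209311 8747
wrist 0
top 282
along [0.29475331 0.29509371 0.33319928 0.33384228] across [-0.49628921 -0.49596399 -0.44077985 -0.44051073]
back inner [0.3194487  0.31999502] origin(front ends) [0.48808065 0.27273892]
origin(back) [0.48806084 0.27244831]
wall 59.82074 [0.46675462 0.27909246]
wall -65.029335 [0.50910676 0.2784993 ]
```

The stick is upright in the cradle (278,207), and the stall's wall ends have come into view at (235,2) and (320,2), centred on column 277. It is well aligned, so continuing.

>>> {"method": "jog_arm", "body": {"plan": "0 0 0 0.3 0 0.14 225;0 0 0 0.365 0 0.17 225;0 0 0 0.365 0 0.17 225;0 0 0 0.365 0 0.17 225;0 0 0 0.365 0 0.17 225;0 0 0 0.365 0 0.17 225;0 0 0 0.365 0 0.17 225;0 0 0 0.365 0 0.17 225;0 0 0 0.365 0 0.17 225;0 0 0 0.365 0 0.17 225"}}

```text
time_s: 9.85
position: [0.4796, 0.1542, 0.0067]
tool_rot: [[0.061, 0.998, 0.028], [0.904, -0.067, 0.422], [0.423, 0.0, -0.906]]
ft_force: [-0.0, -0.9, -0.6]
grip_width: 0.0096
gripper_force: 0.1
```

>>> {"method": "jog_arm", "body": {"plan": "0 0 0 0.365 0 0.17 225;0 0 0 0.365 0 0.17 225;0 0 0 0.365 0 0.17 225;0 0 0 0.365 0 0.17 225;0 0 0 0.365 0 0.17 225;0 0 0 0.365 0 0.17 225;0 0 0 0.365 0 0.17 225;0 0 0 0.365 0 0.17 225;0 0 0 0.365 0 0.17 225;0 0 0 0.2 0 0.09 225"}}

```text
time_s: 10.68
position: [0.4821, 0.1926, 0.0068]
tool_rot: [[0.061, 0.998, 0.028], [0.904, -0.067, 0.422], [0.423, 0.0, -0.906]]
ft_force: [-0.4, 0.0, -0.5]
grip_width: 0.0099
gripper_force: 0.1
```

```bash
python3 e.py; python3 d.py c6.png
```

```text
stick ((0.4833281934261322, 0.21414686739444733), 0.013653718866407871) 0.08553546162025974 8745
wrist 5703
along [0.29533018 0.29626511 0.33379684 0.33500057] across [-0.49616712 -0.49527973 -0.4406691  -0.43975956]
back inner [0.32038641 0.32085364] origin(front ends) [0.48772497 0.2739413 ]
origin(back) [0.48769653 0.27352415]
wall 60.99243 [0.4694123  0.28475398]
wall -66.419754 [0.50843704 0.2773405 ]
top 286
along [0.29453107 0.29552377 0.33292613 0.33339802] across [-0.49634805 -0.49587421 -0.44080058 -0.44047524]
back inner [0.31907945 0.31965182] origin(front ends) [0.48812063 0.27315382]
origin(back) [0.4880626  0.27230256]
wall 52.29778 [0.46817914 0.28037593]
wall -67.05833 [0.50894445 0.2798163 ]
stick 0.67 [279. 204. 109. 106.] [0.4833 0.2143 0.0137 0.0855] slope [0.001 0.002]
green 5722 ((488.4018859863281, 282.5541687011719), (38.991844177246094, 56.45610427856445), 85.53043365478516)
[0.4821 0.1922 0.0068] [[0.061, 0.998, 0.028], [0.904, -0.067, 0.422], [0.423, 0.0, -0.906]] 10.8333
```

View pics/c6.png

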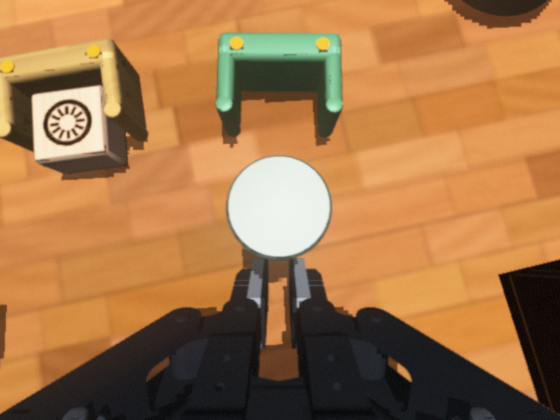

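The stick at (279,207) stands 60 mm from home, centred on the green stall's mouth (walls at (228,105) and (330,105)). Pushing in, slowing at the end.

>>> {"method": "jog_arm", "body": {"plan": "0 0 0 0.3 0 0.14 225;0 0 0 0.365 0 0.17 225;0 0 0 0.365 0 0.17 225;0 0 0 0.365 0 0.17 225;0 0 0 0.365 0 0.17 225;0 0 0 0.365 0 0.17 225;0 0 0 0.365 0 0.17 225;0 0 0 0.365 0 0.17 225;0 0 0 0.365 0 0.17 225;0 0 0 0.365 0 0.17 225"}}

```text
time_s: 11.72
position: [0.4848, 0.232, 0.0067]
tool_rot: [[0.061, 0.998, 0.028], [0.904, -0.067, 0.422], [0.423, -0.0, -0.906]]
ft_force: [-0.3, 0.8, -0.5]
grip_width: 0.01
gripper_force: 0.1
```

>>> {"method": "jog_arm", "body": {"plan": "0 0 0 0.365 0 0.17 225;0 0 0 0.365 0 0.17 225;0 0 0 0.365 0 0.17 225;0 0 0 0.18 0 0.085 225;0 0 0 0.18 0 0.085 225;0 0 0 0.09 0 0.042 225;0 0 0 0 0 0 225"}}

```text
time_s: 12.3
position: [0.4859, 0.2487, 0.0067]
tool_rot: [[0.061, 0.998, 0.028], [0.904, -0.067, 0.422], [0.423, 0.0, -0.906]]
ft_force: [0.1, -0.4, 0.0]
grip_width: 0.0102
gripper_force: 0.0
```

```bash
python3 e.py|head -1; python3 d.py c7.png
```

```text
stick ((0.4871818721294403, 0.2702271044254303), 0.013737563975155354) 0.08552129971124967 8754
stick 0.68 [279. 205. 109. 104.] [0.4872 0.2704 0.0138 0.0855] slope [0.    0.003]
stick 0.49 [282. 200. 137.  93.] [0.4872 0.2704 0.0136 0.0841] slope [-0.002  0.031]
green 4889 ((487.5406799316406, 271.15985107421875), (62.77069091796875, 56.294986724853516), 85.67630767822266)
[0.486  0.2485 0.0067] [[0.061, 0.998, 0.028], [0.904, -0.067, 0.422], [0.423, -0.0, -0.906]] 12.45
```

>>> {"method": "jog_arm", "body": {"plan": "0 0 0 0.09 0 0.042 225;0 0 0 0.09 0 0.042 225;0 0 0 0.09 0 0.042 225;0 0 0 0.045 0 0.021 225;0 0 0 0 0 0 225"}}

```text
time_s: 12.92
position: [0.4862, 0.2522, 0.0067]
tool_rot: [[0.061, 0.998, 0.028], [0.904, -0.067, 0.422], [0.423, -0.0, -0.906]]
ft_force: [0.5, -0.0, -0.6]
grip_width: 0.0094
gripper_force: 0.1
```

>>> {"method": "jog_arm", "body": {"plan": "0 0 0 0.045 0 0.021 225;0 0 0 0 0 0 225"}}

```text
time_s: 13.08
position: [0.4862, 0.2526, 0.0067]
tool_rot: [[0.061, 0.998, 0.028], [0.904, -0.067, 0.422], [0.423, 0.0, -0.906]]
ft_force: [-0.3, -1.1, -0.3]
grip_width: 0.01
gripper_force: 0.1
```

```bash
python3 d.py c8.png; python3 -c "
from h import *
print(env.observe()['ft_force'])"
```

```text
stick 0.72 [279. 206. 104. 108.] [0.4875 0.2739 0.0138 0.0855] slope [-0.002  0.005]
green 4416 ((487.6053771972656, 271.2767639160156), (63.11186599731445, 56.023948669433594), 86.15834045410156)
[0.4862 0.2526 0.0067] [[0.061, 0.998, 0.028], [0.904, -0.067, 0.422], [0.423, -0.0, -0.906]] 13.1333
[ 0.08204012 -0.46847651 -0.47312177]
```

Not against the back yet. Continuing in 0.5 mm steps and watching the force.

>>> {"method": "jog_arm", "body": {"plan": "0 0 0 0.045 0 0.021 225;0 0 0 0 0 0 225"}}

```text
time_s: 13.35
position: [0.4863, 0.253, 0.0067]
tool_rot: [[0.061, 0.998, 0.028], [0.904, -0.067, 0.422], [0.423, 0.0, -0.906]]
ft_force: [-0.2, 0.5, 0.7]
grip_width: 0.0098
gripper_force: 0.1
```

>>> {"method": "jog_arm", "body": {"plan": "0 0 0 0.045 0 0.021 225;0 0 0 0 0 0 225"}}

```text
time_s: 13.52
position: [0.4863, 0.2536, 0.0067]
tool_rot: [[0.061, 0.998, 0.028], [0.904, -0.067, 0.422], [0.423, 0.0, -0.906]]
ft_force: [-0.3, 0.2, 0.5]
grip_width: 0.0103
gripper_force: 0.2
```

>>> {"method": "jog_arm", "body": {"plan": "0 0 0 0.045 0 0.021 225;0 0 0 0 0 0 225"}}

```text
time_s: 13.68
position: [0.4863, 0.2539, 0.0067]
tool_rot: [[0.061, 0.998, 0.028], [0.904, -0.067, 0.421], [0.422, 0.0, -0.906]]
ft_force: [0.3, -2.5, -0.4]
grip_width: 0.01
gripper_force: 0.8
```

>>> {"method": "jog_arm", "body": {"plan": "0 0 0 0.027 0 0.013 225;0 0 0 0 0 0 225"}}

```text
time_s: 13.85
position: [0.4864, 0.2541, 0.0067]
tool_rot: [[0.061, 0.998, 0.029], [0.904, -0.067, 0.421], [0.422, 0.0, -0.906]]
ft_force: [-0.1, -2.8, 0.8]
grip_width: 0.0102
gripper_force: 1.5
```

```bash
python3 d.py c9.png
```

```text
stick 0.62 [279. 211. 110. 104.] [0.4875 0.2748 0.0137 0.0855] slope [-0.     0.003]
green 4381 ((487.6002502441406, 271.03265380859375), (62.47458267211914, 56.3336067199707), 86.58236694335938)
[0.4863 0.2541 0.0067] [[0.061, 0.998, 0.028], [0.904, -0.067, 0.421], [0.422, 0.0, -0.906]] 13.9
```

View pics/c9.png

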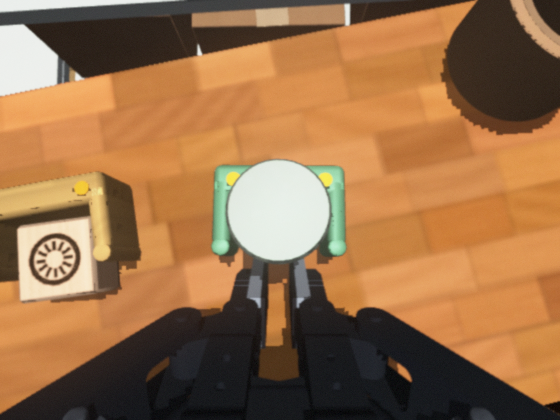

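The stick is home at y = 0.2748, as predicted; the push force has risen and the stick is upright and centred between the green walls at (279,211). Backing out along the lane, then lifting.

>>> {"method": "jog_arm", "body": {"plan": "0 0 0 -0.18 0 -0.085 225;0 0 0 -0.365 0 -0.17 225;0 0 0 -0.73 0 -0.34 225;0 0 0 -1.8 0 -0.84 225;0 0 0 -1.8 0 -0.84 225;0 0 0 -1.8 0 -0.84 225;0 0 0 -1.8 0 -0.84 225;0 0 0 0.42 0 -0.9 225;0 0 0 1.26 0 -2.7 225;0 0 0 1.26 0 -2.7 225"}}

```text
time_s: 14.78
position: [0.4795, 0.1606, 0.0769]
tool_rot: [[0.063, 0.998, 0.026], [0.904, -0.069, 0.422], [0.423, -0.003, -0.906]]
ft_force: [0.2, 0.1, -0.3]
grip_width: 0.01
gripper_force: 0.0
```

>>> {"method": "jog_arm", "body": {"plan": "0 0 0 1.26 0 -2.7 225;0 0 0 1.26 0 -2.7 225;0 0 0 1.26 0 -2.7 225;0 0 0 1.26 0 -2.7 225;0 0 0 0 0 0 225;0 0 0 0 0 0 225;0 0 0 0 0 0 225;0 0 0 0 0 0 225"}}

```text
time_s: 15.45
position: [0.4795, 0.1611, 0.1945]
tool_rot: [[0.062, 0.998, 0.026], [0.904, -0.067, 0.422], [0.423, -0.002, -0.906]]
ft_force: [-0.6, -0.7, -0.8]
grip_width: 0.0098
gripper_force: 0.0
```

```bash
cat > f.py <<'E'
from h import *
for c in("top","scene","wrist"):
    im=imaging.get_image(c); save(im,"f_"+c+".png"); P=cloud(im)
    for x0,x1,y0,y1,z0,z1 in((.46,.515,.25,.3,.078,.095),(.57,.66,-.18,-.1,.06,.075),(.365,.415,.245,.29,.018,.0275)):
        p=P[(im["depth"]>0)&(P[...,0]>x0)&(P[...,0]<x1)&(P[...,1]>y0)&(P[...,1]<y1)&(P[...,2]>z0)&(P[...,2]<z1)]
        if len(p)>5: print(c,np.round(cv2.minEnclosingCircle(p[:,:2].astype(np.float32))[0],4),np.median(p[:,2]),len(p))
print(env.observe()["position"],env.observe()["qvel"])
E
python3 f.py
```

```text
top [0.4878 0.2733] 0.08598210130071388 166
top [ 0.6192 -0.1439] 0.06513579728520213 686
top [0.3894 0.271 ] 0.02323363120952715 325
scene [0.487  0.2767] 0.08693694323536647 194
scene [0.3885 0.2731] 0.024471551477285858 366
wrist [0.4878 0.274 ] 0.08534150295508253 814
wrist [0.3895 0.2713] 0.022314957701935867 1303
[0.47976884 0.16110065 0.19466407] [ 0.11964409 -0.12729749 -0.22120722  0.02073525  0.17851594  0.06884334]
```

View pics/f_wrist.png

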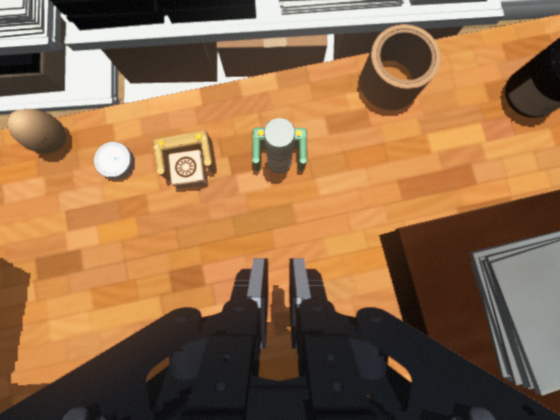

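The wrist view shows the stick standing upright in the green stall at (280,140). The stamp at (186,165) is still in place, the jar is unmoved, and the gripper is well clear.

```bash
python3 -c "
from rig import job
print(job.close_job())"
```

```text
the job is handed in; nothing more can be done
None
```

The 87 mm glue stick was slid upright into the green stall until the push force rose against its back; the jar and stamp were left alone, the arm finished clear, and the job is handed in at about 15.6 s with no verdict returned.

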